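# Put the touch-up applicator back in its vial and slide it under the tool shelf

## Task

Put the blue-capped touch-up applicator away: draw the vial carriage right out from under the tool shelf, take the applicator from its wooden block and push its rod down into the vial until the cap sits on the vial's white rim. Then slide the carriage fully home under the shelf, and leave the jar, the red tin and the screwdriver where they are.

Things in the scene. Friction and masses are not known exactly. Their poses are not given: they have to be found in the camera images.
- applicator: Touch-up applicator, loose, about 35 g, standing rod-down in the block: an upright blue round cap 22 mm across, 42 mm tall, white band near its top; below it a straight wooden rod 8 mm thick, 55 mm long, its last 5 mm tapered to 5 mm. Origin: centre of the cap's underside, where the rod begins; z up along the cap (cap z = 0 to 42 mm, rod z = 0 to -55 mm). Its yaw does not matter.
- stand: Dark hardwood block, fixed to the bench, 66 x 66 mm, 65 mm tall, with one central vertical hole 12 mm across and 60 mm deep, in which the applicator's rod stands, its cap resting on the block's top. Origin: centre of the underside; z up.
- station: Fixed wooden track with a tool shelf over one end. Origin: on the bench, beneath the vial when the carriage is home; z up; its own -y is the direction in which the carriage is drawn out. The track is 90 mm wide (x), 16 mm high, from y = -270 to +120 mm. An end panel at y = 105 to 120 mm carries the shelf.
- shelf_edge (a point): Middle of the lower front edge of the shelf board, 150 mm above the bench, at station x = 0, y = -30 mm. The board reaches x = -80 to 80, y = -30 to +120 mm of the station and is 15 mm thick; a green tin and a cork block fixed on it reach 206 mm above the bench at y > 40 mm. Open below on three sides. The vial with the seated applicator passes under it with 28 mm to spare.
- carriage (a joint): Draw of the carriage in m: 0 fully home under the shelf (stop), 0.13 fully drawn out (stop), along the station's -y. It slides with about 2 N of friction and stays where it is left. It starts within 15 mm of home.
- vial_rim (a point): Centre of the vial's mouth, at the top of its white collar, 80 mm above the bench; moves with the carriage; axes parallel to the station's. The amber vial is fixed upright on the carriage: 22 mm across, white collar 26 mm across and 10 mm high, bore 11 mm across and 63 mm deep.
- follower (a joint): Depth in m of the yellow follower, a plug sliding in the vial's bore: at 0 its top is 22 mm below the rim, at 0.035 (bottom) 57 mm. It resists with about 4 N of friction and stays where it is pushed. It starts at 0 to 0.012; the seated rod has pushed it to about 0.033. The applicator's own weight does not move it: it must be pushed down.
- handle_top (a point): Top centre of the red handle, an upright round post on the carriage 105 mm from the vial's axis in the station's -y direction (75 mm or more clear of the shelf edge): top 80 mm above the bench; head 24 mm across from 64 to 80 mm, shank 20 mm across below, down to the carriage plate 14 mm above the bench.
- jar: Bystander: small amber jar with a brass-coloured cap and paper label, 60 mm across, 68 mm tall, loose. Origin: centre of the underside.
- tin: Bystander: red tin, 64 mm across, 60 mm tall, loose. Origin: centre of the underside.
- screwdriver: Bystander: screwdriver with a red handle lying on the bench, 200 mm long, 26 mm thick, loose. Origin: on the bench under its middle; x along it towards the tip.

How it is judged:
By the outcome, as a careful person would: the job done as asked, in the order asked, and still so for the second after the job is handed in, with the robot touching nothing.
It also fails if it takes over 72 s, if anything falls off the work surface, if the arm or the gripper's body presses on something with over 40 N, if the wrist force passes 120 N, or if a joint passes its speed limit or range.

## Robot

A 7-joint arm with a two-finger parallel gripper is mounted at the origin on the work surface. World frame = base frame: x ahead of the robot, y to its left, z up, the work surface at z = 0. Lengths are in m, angles in rad, forces in N, time in s.
With the tool pointing down it reaches from about 0.425 to 0.925 m from the base axis. Payload 6.8 kg.
Tool frame: the origin (TCP) lies between the finger pads; the fingertips stand 14 mm ahead of it and the grasp point (between the pads) lies 5 mm behind it; z points along the fingers, y is the line along which they close (so a half turn about z gives the same grasp; the last joint's range is limited). The gripper opens to 85 mm and grips with 20 to 120 N. Pads are 22 mm wide; open, the fingers measure 114 mm over their backs; the gripper's body (76 mm by 85 mm) begins 54 mm behind the grasp point. The pads swing forward as they close: fully open they stand 13 mm farther back than shut.
Start: joints at [1.084, 0.477, 0.022, 1.555, -0.011, 1.109, -0.083], TCP at [0.25, -0.627, 0.245] pointing down, gripper open.
Joint ranges: [-2.96, 2.96], [-0.34, 2.1], [-1.41, 1.46], [0.24, 2.44], [-1.37, 4.51], [0.17, 1.92], [-2.96, 2.96]. Speed limits (rad/s): [2.39, 2.39, 3.14, 3.14, 3.14, 3.14, 3.14].

## Interface

Orientations are given as a rotation vector (axis times angle).
In Python, from workcell import observe, viewer, robot gives the robot as it stands.
- The arm moves only by the tool step_arm, never from a script. Its argument "motion" is a list that holds one entry, the list of rows, each a list of 7 numbers: the shift along the tool's x, y, z in mm, then the turn, a rotation vector about the tool's x, y, z in rad, then the opening, from -1 (shut) to 1 (fully open). In form: [[[x, y, z, rx, ry, rz, grip], ...]]. A call has 1 to 8 rows; each row shifts and turns the commanded pose from where the row before left it, along the tool's axes as they then stand; what a row does not reach is not made up. A row lasts 1/8 s, in which the tool goes at most 62.5 mm and 10.7 degrees, less where a joint would pass 70% of its speed; a pose out of reach is approached as far as the arm can. A call is refused whole if a number of a shift passes 62.5 or a number of a turn 0.188, either way. A call with a gripper value outside its range is refused whole. The fingers move at their own pace and stop on an object; "force" is the grip in N (left out, the last holds). Time passes only in rows, so rows that do not move let the fingers close. It gives the time, the measured TCP pose, the force, the opening and the grip force at its end, in the units of the state.
- observe(): the state, without advancing time (a new reading comes with each control period).
- viewer.grab_frame(name): name is "side" or "top"; returns a dict with "img" (400x640x3 uint8, blue, green, red), "z_map" (400x640 float32, m along the optical axis (not along the pixel's ray), 0 where there is no reading), "fx", "fy", "cx", "cy" (pixels), "R" (3x3) and "t" (3): a world point X has camera coordinates R X + t. Camera axes: x right, y down, z forward; pixel columns grow to the right and rows downward; lengths in m; the calibration is good to about 2 mm. A picture is of the moment at which its call begins.
- robot.close_job(): hands the job in; it is judged then, once.
The state is a dict: "time": time; "joint_positions": joint angles; "joint_velocities": joint speeds; "joint_torque": joint torques, N m; "position": TCP position; "tool_rot": TCP orientation; "contact_force": force on the tool from outside, world axes, zero at the start; "moment": the same for the moment, N m; "opening": finger opening in m; "grasp_force": force on a finger pad.
Only numpy, scipy, OpenCV 4.12 (cv2) and the standard library are available. Lean on these libraries where they do the work, as an engineer would, in place of code of your own. Each camera call takes 0.05 s, during which the arm holds its last target. There are 200 camera calls.

## Working session

There is one attempt and no reset: what is moved stays moved. The work goes in short steps, Python scripts to look and compute and a tool call to move; the robot and the scene stay as the last step left them, time stands still between calls to the robot, and variables do not carry over. Pictures are saved under pics/ and viewed, at most 10 in all, crops included, and the job is handed in when it is done.

Besides the shell and the picture viewer there is one more tool, called after ">>>" as a command line: name --argument value ..., lists and objects as JSON in quotes. step_arm: Moves the arm, as the interface text tells. Its arguments: {"type":"object","properties":{"motion":{"type":"array"},"force":{"type":"number"}},"required":["motion"]}

```bash
mkdir -p pics; cat > h.py <<'E'
import numpy as np, cv2
from workcell import observe, viewer, robot
def grab(n,name=None):
    f=viewer.grab_frame(n)
    if name: cv2.imwrite('pics/'+name+'.png',f['img'])
    return f
def ray(f,u,v):
    R=np.array(f['R']);t=np.array(f['t'])
    return -R.T@t, R.T@np.array([(u-f['cx'])/f['fx'],(v-f['cy'])/f['fy'],1.])
def onplane(f,u,v,z):
    c,d=ray(f,u,v); return c+d*(z-c[2])/d[2]
def cloud(f):
    v,u=np.mgrid[:400,:640]; z=f['z_map']
    P=np.stack([(u-f['cx'])/f['fx']*z,(v-f['cy'])/f['fy']*z,z],-1)
    return (P-np.array(f['t']))@np.array(f['R'])
E
python3 - <<'E'
from h import *
a=grab('side','s1');b=grab('top','t1')
for f in(a,b): print(-f['R'].T@f['t'],f['R'][2],f['fx'])
s=observe();print({k:np.round(v,3) for k,v in s.items()})
E
```

```text
[ 0.37297381 -0.75998842  0.61888878] [ 0.12393969  0.82204191 -0.55577518] 361.8141044864189
[0.38901223 0.01009158 1.27020251] [ 0.08836887 -0.0186342  -0.9959135 ] 375.3781617852099
{'time': np.float64(0.1), 'joint_positions': array([ 1.084,  0.478,  0.022,  1.556, -0.011,  1.109, -0.083]), 'joint_velocities': array([ 0.002, -0.001,  0.002, -0.003, -0.   , -0.   ,  0.   ]), 'joint_torque': array([ 5.0000e-03, -5.9775e+01,  1.6140e+00, -2.8195e+01,  1.3000e-02,
        5.0000e-03, -0.0000e+00]), 'position': array([ 0.249, -0.627,  0.244]), 'tool_rot': array([-3.084e+00, -5.910e-01,  1.000e-03]), 'contact_force': array([-0.76 , -0.347,  0.077]), 'moment': array([0.03 , 0.005, 0.003]), 'grasp_force': np.float64(0.0), 'opening': np.float64(0.085)}
```

View pics/s1.png

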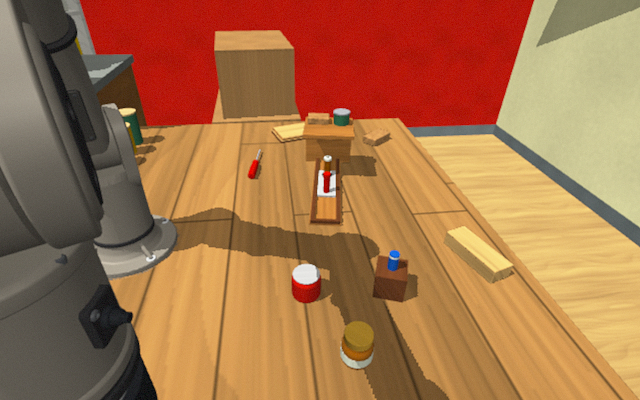

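View pics/t1.png

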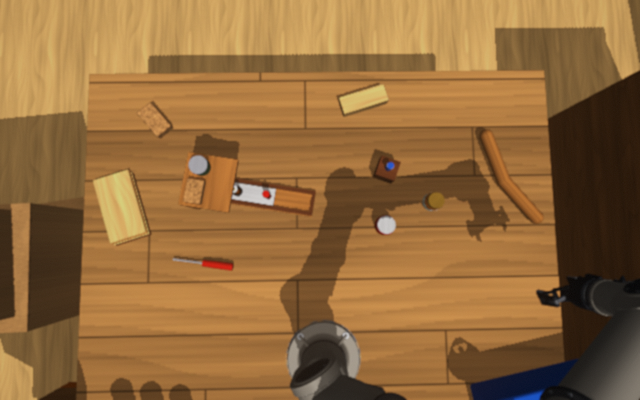

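The side view shows the blue cap at (394,258) on its block, the red handle at (326,180), the vial at (327,163) and the shelf edge near (329,137). The top view shows the cap at (390,166), the handle at (267,195), the vial at about (238,189) and the track running right to (313,203). I'll measure these next.

```bash
cat > m.py <<'E'
from h import *
def hsv(f): return cv2.cvtColor(f['img'],cv2.COLOR_BGR2HSV)
def mask(f,kind,box):
    H=hsv(f).astype(int);h,s,v=H[...,0],H[...,1],H[...,2]
    m={'blue':(h>100)&(h<130)&(s>120),'red':((h<6)|(h>174))&(s>180)&(v>90),'white':(s<60)&(v>130)}[kind]
    k=np.zeros_like(m);x0,y0,x1,y1=box;k[y0:y1,x0:x1]=1
    return m&k
E
python3 - <<'E'
from m import *
np.set_printoptions(precision=4,suppress=True)
a=grab('side');b=grab('top')
A=cloud(a);B=cloud(b)
def rep(n,f,C,kind,box,zmin):
    m=mask(f,kind,box); ys,xs=np.where(m); P=C[m]
    P=P[f['z_map'][m]>0]
    print(n,m.sum(),'px',xs.mean(),ys.mean(),'bb',xs.min(),xs.max(),ys.min(),ys.max(),'zmax',np.percentile(P[:,2],95))
    T=P[P[:,2]>zmin]; print('   top pts',len(T),T.mean(0) if len(T) else '', T.min(0) if len(T) else '',T.max(0) if len(T) else '')
rep('cap top',b,B,'blue',(370,150,405,185),.09)
rep('cap side',a,A,'blue',(380,240,410,275),.06)
rep('handle top',b,B,'red',(255,180,285,210),.07)
rep('handle side',a,A,'red',(315,165,340,200),.07)
rep('vial top',b,B,'white',(228,178,250,200),.07)
rep('vial side',a,A,'white',(317,150,338,168),.07)
rep('tin',b,B,'white',(372,212,400,238),.05)
# track by height in top cloud
m=(B[...,2]>.008)&(B[...,2]<.024); k=np.zeros_like(m);k[170:225,225:325]=1;m&=k&(b['z_map']>0)
print('track',cv2.minAreaRect(B[m][:,:2].astype(np.float32)))
m=(B[...,2]>.155)&(B[...,2]<.175)&(b['z_map']>0);k=np.zeros_like(m);k[130:225,170:250]=1;m&=k
print('shelf',cv2.minAreaRect(B[m][:,:2].astype(np.float32)))
m=(B[...,2]>.055)&(B[...,2]<.075)&(b['z_map']>0);k=np.zeros_like(m);k[145:190,368:408]=1;m&=k
print('block',B[m].mean(0),cv2.minAreaRect(B[m][:,:2].astype(np.float32)))
def crop(f,x0,y0,x1,y1,s): return cv2.resize(f['img'][y0:y1,x0:x1],None,fx=s,fy=s,interpolation=cv2.INTER_CUBIC)
c1=crop(b,170,135,330,225,4); c2=crop(a,290,105,410,305,3); 
c=np.zeros((600,800,3),np.uint8);c[:270,:480]=cv2.resize(c1,(480,270));c[:600,500-20:480+320]=cv2.resize(c2,(360,600))[:,:320]
c[290:590,:380]=cv2.resize(crop(b,365,140,403,170,10),(380,300))
cv2.imwrite('pics/c1.png',c)
E
```

```text
cap top 40 px 389.775 165.5 bb 387 393 162 169 zmax 0.10989146849313064
   top pts 39 [ 0.6149 -0.2204  0.1055] [ 0.6056 -0.2312  0.0937] [ 0.6269 -0.2114  0.1118]
cap side 158 px 393.12025316455697 260.6392405063291 bb 388 399 250 270 zmax 0.10880186700272164
   top pts 154 [ 0.6144 -0.2266  0.0908] [ 0.605  -0.2322  0.0653] [ 0.6352 -0.2071  0.11  ]
handle top 30 px 266.03333333333336 193.96666666666667 bb 263 269 191 197 zmax 0.08185464512661036
   top pts 28 [0.5345 0.1736 0.0787] [0.5269 0.1641 0.0746] [0.5435 0.1827 0.0835]
handle side 114 px 326.280701754386 181.0 bb 323 330 172 192 zmax 0.08153947465547862
   top pts 37 [0.5344 0.1693 0.0777] [0.5242 0.1622 0.0702] [0.5453 0.1794 0.0826]
vial top 213 px 242.04225352112675 191.7887323943662 bb 232 249 183 199 zmax 0.07825191315100881
   top pts 24 [0.5505 0.2714 0.081 ] [0.5233 0.2642 0.0733] [0.5645 0.278  0.1524]
vial side 42 px 327.3809523809524 157.88095238095238 bb 324 331 155 161 zmax 0.08281615935664828
   top pts 36 [0.5518 0.2753 0.0785] [0.5414 0.2675 0.0701] [0.5626 0.2885 0.0832]
tin 255 px 386.1764705882353 224.65882352941176 bb 377 395 217 233 zmax 0.0627262388144723
   top pts 250 [ 0.4305 -0.2117  0.0593] [ 0.4036 -0.2412  0.0503] [ 0.4555 -0.1825  0.0657]
track ((0.5448505282402039, 0.15527969598770142), (0.27342021465301514, 0.11702876538038254), 79.97587585449219)
shelf ((0.562747597694397, 0.33275043964385986), (0.15115506947040558, 0.15993909537792206), 79.99615478515625)
block [ 0.6144 -0.2205  0.0646] ((0.6161141395568848, -0.22197994589805603), (0.06637685745954514, 0.06758430600166321), 69.23725128173828)
```

View pics/c1.png

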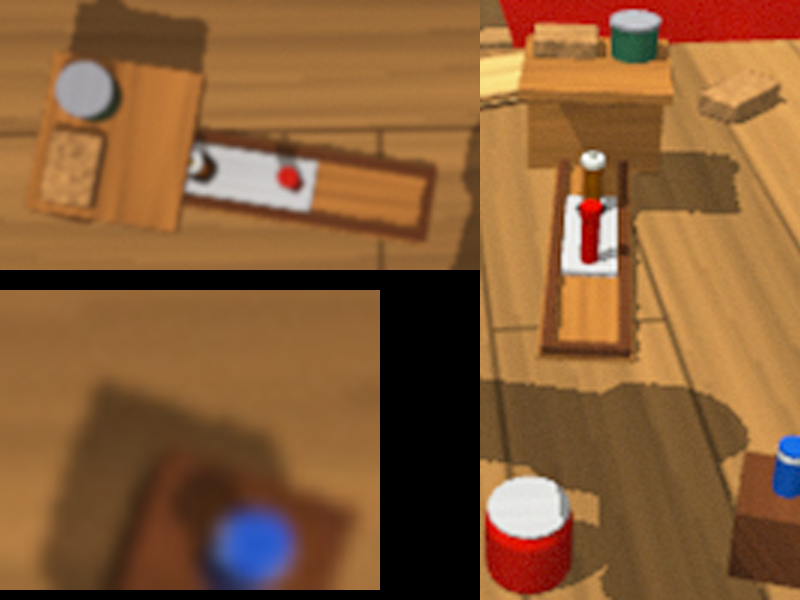

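The crops show the cap centred on the block (390,166 in the full top image), the vial just peeking out at the shelf edge, and the handle standing clear. The shelf and track agree on a station yaw of about 10°, with home at about (0.555, 0.2885). I'll plan the approach to the handle.

```bash
cat > plan.py <<'E'
from h import *
from scipy.spatial.transform import Rotation as Ro
def plan(wps,p=None,rv=None,step=.045,dang=.17,vert=True):
    """wps: (x,y,z,yaw_deg of tool y). prints rows of tool-frame shifts (mm), turns"""
    s=observe()
    p=np.array(s['position']) if p is None else np.array(p); R=Ro.from_rotvec(s['tool_rot'] if rv is None else rv)
    for w in wps:
        q=np.array(w[:3]); 
        h=np.radians(w[3]); y=np.array([np.cos(h),np.sin(h),0]); z=np.array([0,0,-1.]); x=np.cross(y,z)
        T=Ro.from_matrix(np.stack([x,y,z],1))
        d=(R.inv()*T).as_rotvec()
        n=int(max(np.ceil(np.linalg.norm(q-p)/step),np.ceil(np.linalg.norm(d)/dang),1))
        dp=(q-p)/n
        print('->',w,n,'rows')
        for i in range(n):
            l=R.inv().apply(dp); r=d/n
            print([round(float(v)) if n>1 else round(float(v),1) for v in l*1000]+[round(float(v),3) for v in r])
            p=p+R.apply(np.round(l,4)); R=R*Ro.from_rotvec(r)
        R=T
E
python3 - <<'E'
from plan import *
plan([(.47,-.30,.235,-39),(.5345,.1735,.2,-10)],step=.048)
E
```

```text
-> (0.47, -0.3, 0.235, -39) 9 rows
[36, -25, 1, -0.0, -0.0, -0.057]
[38, -23, 1, -0.0, -0.0, -0.057]
[39, -20, 1, -0.0, -0.0, -0.057]
[40, -18, 1, -0.0, -0.0, -0.057]
[41, -16, 1, -0.0, -0.0, -0.057]
[42, -14, 1, -0.0, -0.0, -0.057]
[42, -11, 1, -0.0, -0.0, -0.057]
[43, -9, 1, -0.0, -0.0, -0.057]
[43, -6, 1, -0.0, -0.0, -0.057]
-> (0.5345, 0.1735, 0.2, -10) 10 rows
[41, -25, 3, 0.0, 0.0, -0.051]
[42, -23, 3, 0.0, 0.0, -0.051]
[43, -21, 3, 0.0, 0.0, -0.051]
[44, -18, 3, 0.0, 0.0, -0.051]
[45, -16, 3, 0.0, 0.0, -0.051]
[46, -14, 3, 0.0, 0.0, -0.051]
[46, -11, 3, 0.0, 0.0, -0.051]
[47, -9, 3, 0.0, 0.0, -0.051]
[47, -7, 3, 0.0, 0.0, -0.051]
[48, -4, 3, 0.0, 0.0, -0.051]
```

>>> step_arm --motion '[[[36,-25,1,0,0,-0.057,1],[38,-23,1,0,0,-0.057,1],[39,-20,1,0,0,-0.057,1],[40,-18,1,0,0,-0.057,1],[41,-16,1,0,0,-0.057,1],[42,-14,1,0,0,-0.057,1],[42,-11,1,0,0,-0.057,1],[43,-9,1,0,0,-0.057,1]]]' --force 40

```text
time: 1.2
position: [0.4464, -0.3342, 0.2373]
tool_rot: [2.871, 1.276, -0.0]
contact_force: [1.5, -0.6, 0.1]
opening: 0.0855
grasp_force: 0.0
```

>>> step_arm --motion '[[[43,-6,1,0,0,-0.057,1],[41,-25,3,0,0,-0.051,1],[42,-23,3,0,0,-0.051,1],[43,-21,3,0,0,-0.051,1],[44,-18,3,0,0,-0.051,1],[45,-16,3,0,0,-0.051,1],[46,-14,3,0,0,-0.051,1],[46,-11,3,0,0,-0.051,1]]]'

```text
time: 2.2
position: [0.514, 0.0335, 0.2153]
tool_rot: [2.547, 1.838, 0.0]
contact_force: [0.6, -1.0, -0.1]
opening: 0.0855
grasp_force: 0.0
```

>>> step_arm --motion '[[[47,-9,3,0,0,-0.051,1],[47,-7,3,0,0,-0.051,1],[48,-4,3,0,0,-0.051,1],[0,0,0,0,0,0,1],[0,0,0,0,0,0,1]]]'

```text
time: 2.82
position: [0.5326, 0.1736, 0.206]
tool_rot: [2.401, 2.025, -0.002]
contact_force: [0.0, -0.7, -0.5]
opening: 0.0855
grasp_force: 0.0
```

```bash
python3 - <<'E'
from plan import *
print(observe()['position'],observe()['tool_rot'],observe()['contact_force'])
plan([(.5345,.1735,.1,-10),(.5345,.1735,.067,-10)],step=.03)
E
```

```text
[0.53262352 0.17361165 0.20595864] [ 2.40136325e+00  2.02522850e+00 -1.65900187e-03] [ 0.02152897 -0.7122413  -0.46664702]
-> (0.5345, 0.1735, 0.1, -10) 4 rows
[0, 0, 26, -0.0, 0.0, 0.001]
[0, 0, 26, -0.0, 0.0, 0.001]
[0, 0, 26, -0.0, 0.0, 0.001]
[0, 0, 26, -0.0, 0.0, 0.001]
-> (0.5345, 0.1735, 0.067, -10) 2 rows
[0, 0, 16, 0.0, 0.0, 0.0]
[0, 0, 16, 0.0, 0.0, 0.0]
```

>>> step_arm --motion '[[[0,2,26,0,0,0,1],[0,0,26,0,0,0,1],[0,0,26,0,0,0,1],[0,0,26,0,0,0,0.3],[0,0,17,0,0,0,-0.2],[0,0,16,0,0,0,-0.2],[0,0,0,0,0,0,-1],[0,0,0,0,0,0,-1]]]'

```text
time: 3.82
position: [0.5343, 0.1729, 0.0679]
tool_rot: [-2.401, -2.025, 0.003]
contact_force: [5.6, 0.9, -23.4]
opening: 0.0225
grasp_force: 40.1
```

>>> step_arm --motion '[[[0,0,0,0,0,0,-1],[0,0,0,0,0,0,-1],[0,0,0,0,0,0,-1]]]'

```text
time: 4.2
position: [0.5343, 0.1729, 0.0679]
tool_rot: [-2.401, -2.025, 0.003]
contact_force: [5.7, 1.4, -23.7]
opening: 0.0226
grasp_force: 40.1
```

>>> step_arm --motion '[[[-6,0,-1,0,0,0,-1],[-15,0,0,0,0,0,-1],[-20,0,0,0,0,0,-1],[-20,0,0,0,0,0,-1],[-20,0,0,0,0,0,-1],[-15,0,0,0,0,0,-1],[-8,0,0,0,0,0,-1],[0,0,0,0,0,0,-1]]]'

```text
time: 5.2
position: [0.516, 0.0686, 0.068]
tool_rot: [-2.403, -2.023, 0.006]
contact_force: [8.2, -3.6, -33.5]
opening: 0.0226
grasp_force: 41.4
```

>>> step_arm --motion '[[[-5,0,0,0,0,0,-1],[-3,0,0,0,0,0,-1],[0,0,0,0,0,0,-1]]]'

```text
time: 5.58
position: [0.5148, 0.062, 0.068]
tool_rot: [-2.401, -2.024, 0.004]
contact_force: [7.9, -1.4, -35.5]
opening: 0.0223
grasp_force: 41.3
```

>>> step_arm --motion '[[[-3,0,1,0,0,0,-1],[-2,0,0,0,0,0,-1],[0,0,0,0,0,0,-1]]]'

```text
time: 5.95
position: [0.5141, 0.0579, 0.0679]
tool_rot: [-2.401, -2.025, 0.002]
contact_force: [6.6, 0.3, -27.5]
opening: 0.0226
grasp_force: 42.0
```

>>> step_arm --motion '[[[-2,0,0,0,0,0,-1],[0,0,0,0,0,0,-1]]]'

```text
time: 6.2
position: [0.5138, 0.056, 0.0679]
tool_rot: [-2.4, -2.025, 0.002]
contact_force: [7.1, 0.0, -28.6]
opening: 0.0226
grasp_force: 41.9
```

>>> step_arm --motion '[[[-2,0,0,0,0,0,-1],[0,0,0,0,0,0,-1]]]'

```text
time: 6.45
position: [0.5137, 0.0554, 0.0679]
tool_rot: [-2.399, -2.025, -0.0]
contact_force: [6.7, 3.4, -29.4]
opening: 0.0225
grasp_force: 41.7
```

>>> step_arm --motion '[[[-2,0,0,0,0,0,-1],[0,0,0,0,0,0,-1]]]'

```text
time: 6.7
position: [0.5137, 0.0553, 0.0679]
tool_rot: [-2.397, -2.026, -0.004]
contact_force: [7.7, 8.4, -32.8]
opening: 0.0226
grasp_force: 41.4
```

>>> step_arm --motion '[[[0,0,0,0,0,0,-0.2],[0,0,0,0,0,0,0.3],[0,0,0,0,0,0,0.3],[0,0,-20,0,0,0,0.3],[0,0,-40,0,0,0,1],[0,0,-50,0,0,0,1],[0,0,-20,0,0,0,1],[0,0,0,0,0,0,1]]]'

```text
time: 7.7
position: [0.5152, 0.0528, 0.2014]
tool_rot: [2.399, 2.023, 0.005]
contact_force: [0.6, -0.7, -0.1]
opening: 0.0854
grasp_force: 0.0
```

```bash
python3 - <<'E'
from plan import *
print(observe()['position'],observe()['tool_rot'],observe()['contact_force'])
plan([(.56,-.16,.2,-25),(.6145,-.2205,.13,-40)],step=.048)
grab('side','s2')
E
```

```text
[0.51523387 0.05278083 0.20138534] [2.39926712 2.02343065 0.00520623] [ 0.62362705 -0.74192806 -0.05645771]
-> (0.56, -0.16, 0.2, -25) 5 rows
[-40, 16, 0, 0.001, -0.0, 0.053]
[-40, 18, 0, 0.001, -0.0, 0.053]
[-39, 20, 0, 0.001, -0.0, 0.053]
[-37, 22, 0, 0.001, -0.0, 0.053]
[-36, 24, 0, 0.001, -0.0, 0.053]
-> (0.6145, -0.2205, 0.13, -40) 3 rows
[-11, 25, 23, 0.0, 0.0, 0.087]
[-8, 26, 23, 0.0, 0.0, 0.087]
[-6, 26, 23, 0.0, 0.0, 0.087]
```

View pics/s2.png

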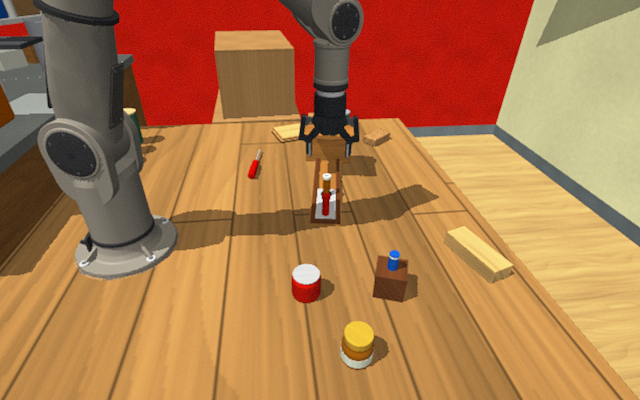

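The side view shows the carriage drawn to the near end of the track, with the vial rim at about (326,178), and the gripper clear above it. The stop is confirmed by the rise in force with no motion. Next I'll pick up the applicator.

>>> step_arm --motion '[[[-40,16,0,0,0,0.053,1],[-40,18,0,0,0,0.053,1],[-39,20,0,0,0,0.053,1],[-37,22,0,0,0,0.053,1],[-36,24,0,0,0,0.053,1],[-11,25,10,0,0,0.087,1],[-8,26,20,0,0,0.087,1],[-6,26,20,0,0,0.087,1]]]'

```text
time: 8.75
position: [0.6124, -0.2205, 0.1469]
tool_rot: [-2.846, -1.327, 0.003]
contact_force: [-0.3, -0.3, 0.3]
opening: 0.0852
grasp_force: 0.0
```

>>> step_arm --motion '[[[0,0,0,0,0,0,1],[0,0,0,0,0,0,1]]]'

```text
time: 9.0
position: [0.6121, -0.219, 0.1484]
tool_rot: [-2.843, -1.334, 0.002]
contact_force: [0.4, -0.5, -0.1]
opening: 0.0855
grasp_force: 0.0
```

```bash
python3 - <<'E'
from plan import *
from m import *
print(observe()['position'],observe()['tool_rot'],observe()['contact_force'])
plan([(.615,-.2210,.087,-40)],step=.03)
b=grab('top');a=grab('side')
# vial rim & handle
for n,f,k,box in [('handle',b,'red',(270,185,315,215)),('handle',a,'red',(315,180,340,222)),('rim',a,'white',(319,170,334,185))]:
    m=mask(f,k,box);ys,xs=np.where(m)
    if len(xs): 
        C=cloud(f)[m];C=C[C[:,2]>.072];print(n,len(xs),xs.mean(),xs.min(),xs.max(),ys.min(),ys.max(),C.mean(0),len(C))
c=np.hstack([cv2.resize(b['img'][170:220,230:320],(500,278),interpolation=2)])
d=cv2.resize(a['img'][150:230,280:370],(500,444),interpolation=2)[:320]
cv2.imwrite('pics/c2.png',np.vstack([c,d]))
E
```

```text
[ 0.61209152 -0.2189795   0.14838143] [-2.84260065e+00 -1.33372578e+00  2.06609436e-03] [ 0.43895134 -0.54213403 -0.1133608 ]
-> (0.615, -0.221, 0.087, -40) 3 rows
[0, 1, 20, -0.001, 0.0, 0.002]
[0, 1, 20, -0.001, 0.0, 0.002]
[0, 1, 20, -0.001, 0.0, 0.002]
handle 27 302.44444444444446 300 305 197 202 [0.51379412 0.05725054 0.07924991] 27
handle 140 325.4642857142857 322 330 193 215 [0.51007144 0.03576267 0.09096898] 46
rim 50 326.5 323 330 173 179 [0.52797556 0.13786311 0.09096113] 45
```

View pics/c2.png

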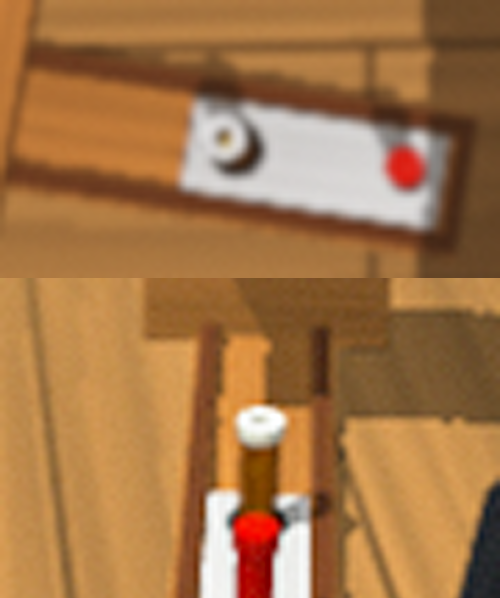

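The crops show the carriage hard against the track's front end. The rim sits at about (270,195) in the top view and (327,176) in the side view. I'll grasp the applicator now.

>>> step_arm --motion '[[[0,3,20,0,0,0,1],[0,0,20,0,0,0,1],[0,0,21,0,0,0,0.2],[0,0,0,0,0,0,-0.2],[0,0,0,0,0,0,-1],[0,0,0,0,0,0,-1],[0,0,0,0,0,0,-1]]]' --force 30

```text
time: 9.98
position: [0.6156, -0.222, 0.089]
tool_rot: [2.844, 1.332, 0.001]
contact_force: [0.2, 0.1, 1.8]
opening: 0.0209
grasp_force: 29.6
```

>>> step_arm --motion '[[[0,0,-10,0,0,0,-1],[0,0,-25,0,0,0,-1],[0,0,-30,0,0,0,-1],[0,0,-35,0,0,0,-1],[0,0,-30,0,0,0,-1],[0,0,0,0,0,0,-1],[0,0,0,0,0,0,-1]]]'

```text
time: 10.85
position: [0.6147, -0.2218, 0.218]
tool_rot: [-2.845, -1.332, 0.001]
contact_force: [0.0, 0.6, -0.3]
opening: 0.0213
grasp_force: 29.5
```

```bash
python3 - <<'E'
from plan import *
print(observe()['position'],observe()['tool_rot'],observe()['contact_force'])
plan([(.575,-.02,.23,-25),(.532,.1595,.215,-10)],step=.045)
E
```

```text
[ 0.61466036 -0.22176377  0.21799029] [-2.84494976e+00 -1.33205520e+00  8.30333206e-04] [ 0.04567077  0.63415373 -0.30778184]
-> (0.575, -0.02, 0.23, -25) 5 rows
[26, -32, -2, -0.0, 0.0, -0.052]
[28, -31, -2, -0.0, 0.0, -0.052]
[29, -29, -2, -0.0, 0.0, -0.052]
[31, -28, -2, -0.0, 0.0, -0.052]
[32, -26, -2, -0.0, 0.0, -0.052]
-> (0.532, 0.1595, 0.215, -10) 5 rows
[29, -23, 3, 0.0, 0.0, -0.052]
[30, -21, 3, 0.0, 0.0, -0.052]
[31, -20, 3, 0.0, 0.0, -0.052]
[32, -18, 3, 0.0, 0.0, -0.052]
[33, -16, 3, 0.0, 0.0, -0.052]
```

>>> step_arm --motion '[[[26,-32,-2,0,0,-0.052,-1],[28,-31,-2,0,0,-0.052,-1],[29,-29,-2,0,0,-0.052,-1],[31,-28,-2,0,0,-0.052,-1],[32,-26,-2,0,0,-0.052,-1],[29,-23,3,0,0,-0.052,-1],[30,-21,3,0,0,-0.052,-1],[31,-20,3,0,0,-0.052,-1]]]'

```text
time: 11.85
position: [0.5482, 0.0896, 0.2179]
tool_rot: [-2.506, -1.893, 0.003]
contact_force: [0.7, -0.2, -0.6]
opening: 0.0213
grasp_force: 29.6
```

>>> step_arm --motion '[[[32,-18,8,0,0,-0.052,-1],[33,-16,8,0,0,-0.052,-1],[0,0,0,0,0,0,-1],[0,0,0,0,0,0,-1]]]'

```text
time: 12.35
position: [0.5324, 0.1594, 0.2024]
tool_rot: [-2.408, -2.018, 0.003]
contact_force: [0.1, -0.5, -0.1]
opening: 0.0209
grasp_force: 29.6
```

```bash
python3 - <<'E'
from plan import *
from m import *
s=observe();print(s['position'],s['tool_rot'],s['contact_force'],s['opening'])
a=grab('side');b=grab('top')
plan([(.532,.1595,.175,-10)],step=.03)
H=hsv(a)
cv2.imwrite('pics/c3.png',cv2.resize(a['img'][110:210,290:370],(640,600*640//640),interpolation=cv2.INTER_NEAREST)) if 0 else cv2.imwrite('pics/c3.png',cv2.resize(a['img'][125:200,290:365],(600,600),interpolation=cv2.INTER_CUBIC))
# rim expected pixels for candidate
def proj(f,X):
    c=f['R']@np.array(X)+f['t'];return c[0]/c[2]*f['fx']+f['cx'],c[1]/c[2]*f['fy']+f['cy']
print('rim expect side',proj(a,(.532,.1595,.08)),'top',proj(b,(.532,.1595,.08)))
p=s['position'];print('tip expect',proj(a,(p[0],p[1],p[2]-.079)),'capbot',proj(a,(p[0],p[1],p[2]-.024)))
# rim from side white mask, before and subpixel
m=mask(a,'white',(319,168,334,184));ys,xs=np.where(m);print('rim',len(xs),xs.mean(),ys.mean(),xs.min(),xs.max(),ys.min(),ys.max())
E
```

```text
[0.53241341 0.15936841 0.20239358] [-2.4075054  -2.01786795  0.0029604 ] [ 0.13858146 -0.54635274 -0.14395309] 0.020855699583972077
-> (0.532, 0.1595, 0.175, -10) 1 rows
[0.6, -1.1, 27.9, -0.0, 0.001, -0.003]
rim expect side (np.float64(326.3662794899829), np.float64(175.407011469568)) top (np.float64(270.2279355490954), np.float64(194.44044897275666))
tip expect (np.float64(326.99726502665214), np.float64(162.4660077293801)) capbot (np.float64(327.6473050151254), np.float64(145.16430004434605))
rim 49 326.42857142857144 176.08163265306123 323 330 173 179
```

View pics/c3.png

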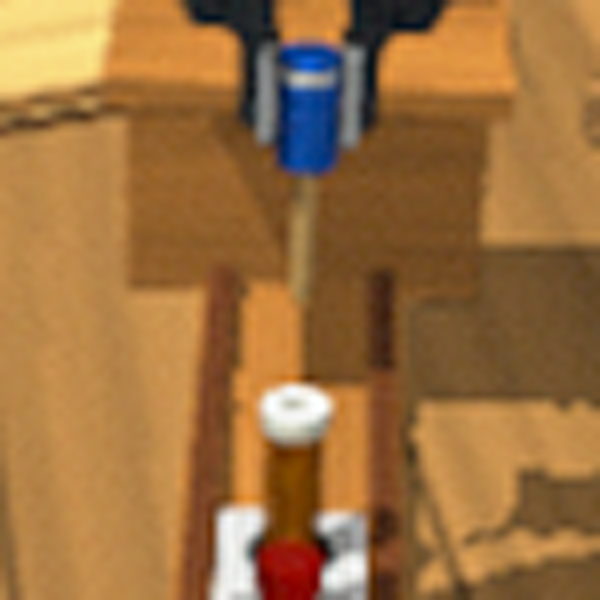

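In the crop the rod hangs straight with its tip at (327.0,162.4), as expected from the TCP. The rim's hole is at about (326.1,174.9). I'll refine the hole position from the saved crops.

```bash
python3 - <<'E'
from m import *
a=grab('side');b=grab('top')
def dark(img,box):
    x0,y0,x1,y1=box;g=cv2.cvtColor(img,cv2.COLOR_BGR2GRAY).astype(float)[y0:y1,x0:x1]
    w=np.clip(np.percentile(g,85)-g,0,None)**1
    ys,xs=np.mgrid[y0:y1,x0:x1];return (w*xs).sum()/w.sum(),(w*ys).sum()/w.sum(),
c2=cv2.imread('pics/c2.png');c3=cv2.imread('pics/c3.png')
u,v=dark(c2,(212,126,238,152));su=500/90;sv=278/50;U=(u+.5)/su-.5+230;V=(v+.5)/sv-.5+170
print(u,v,U,V,onplane(b,U,V,.079))
u,v=dark(c3,(278,393,312,411));U=(u+.5)/8-.5+290;V=(v+.5)/8-.5+125
print(u,v,U,V,onplane(a,U,V,.079))
# collar outline in side c3: white mask over collar
H=cv2.cvtColor(c3,cv2.COLOR_BGR2HSV);m=((H[...,1]<70)&(H[...,2]>120)).astype(np.uint8);m[:370]=0;m[450:]=0;m[:,:240]=0;m[:,350:]=0
ys,xs=np.where(m);print('collar',xs.min(),xs.max(),ys.min(),ys.max())
for z,vv in((.08,ys.min()),):
    U=((xs.min()+xs.max())/2+.5)/8-.5+290;print('back edge of rim',onplane(a,U,(vv+.5)/8-.5+125,z))
print('front low edge (z=.07)',onplane(a,U,(ys.max()+.5)/8-.5+125,.07))
E
```

```text
222.78752978554408 136.49534778168615 269.69175536139795 194.1394510398716 [0.5331112  0.16132593 0.079     ]
291.9379569455727 403.14784727863525 326.0547446181966 174.9559809098294 [0.53177655 0.16395051 0.079     ]
collar 261 330 385 442
back edge of rim [0.53488107 0.17558955 0.08      ]
front low edge (z=.07) [0.53138534 0.15076109 0.07      ]
```

>>> step_arm --motion '[[[2,0,15,0,0,0,-1],[0,0,14,0,0,0,-1],[0,0,6,0,0,0,-1],[0,0,0,0,0,0,-1]]]'

```text
time: 13.05
position: [0.5326, 0.1621, 0.1674]
tool_rot: [-2.406, -2.018, 0.002]
contact_force: [-0.4, -0.8, -0.5]
opening: 0.0209
grasp_force: 29.6
```

```bash
python3 - <<'E'
from m import *
s=observe();print(s['position'],s['tool_rot'],s['contact_force'],s['opening'])
a=grab('side');p=s['position']
def proj(f,X):
    c=f['R']@np.array(X)+f['t'];return c[0]/c[2]*f['fx']+f['cx'],c[1]/c[2]*f['fy']+f['cy']
print('tip exp',proj(a,(p[0],p[1],p[2]-.079)),'captop',proj(a,(p[0],p[1],p[2]+.018)),'capbot',proj(a,(p[0],p[1],p[2]-.024)))
m=mask(a,'blue',(315,130,340,170));ys,xs=np.where(m);print('cap',xs.mean(),xs.min(),xs.max(),ys.min(),ys.max())
cv2.imwrite('pics/c4.png',cv2.resize(a['img'][140:190,302:352],(600,600),interpolation=cv2.INTER_CUBIC))
E
```

```text
[0.53263058 0.1620618  0.16744549] [-2.40642677e+00 -2.01845709e+00  2.24313353e-03] [-0.35168449 -0.80851359 -0.52593971] 0.02092942944991806
tip exp (np.float64(326.53736533035243), np.float64(172.49388472206448)) captop (np.float64(327.66134893135575), np.float64(142.4603980565086)) capbot (np.float64(327.16039867516236), np.float64(155.84607630489342))
cap 327.6559139784946 324 335 142 156
```

View pics/c4.png

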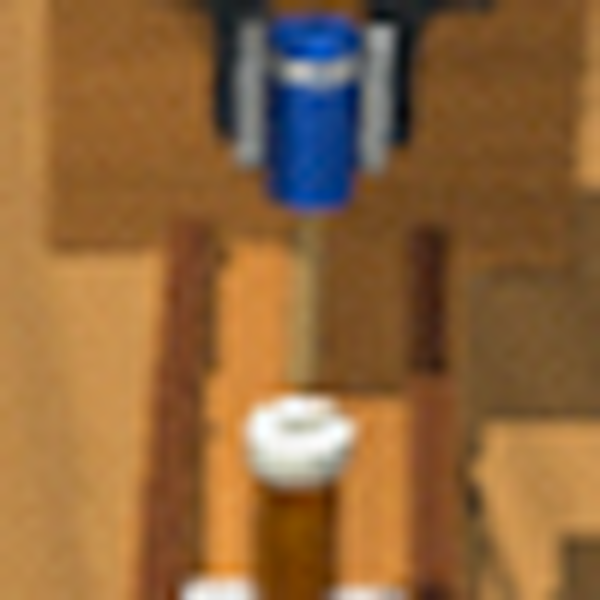

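The tip is at (326.9,171.8), above the hole at (326.3,174.7). Lowered to rim height it would land within about 1 mm, so I'll nudge it slightly and descend gently.

>>> step_arm --motion '[[[-0.5,-0.7,4,0,0,0,-1],[0,0,4,0,0,0,-1],[0,0,3,0,0,0,-1],[0,0,0,0,0,0,-1]]]'

```text
time: 13.6
position: [0.5321, 0.1618, 0.157]
tool_rot: [-2.407, -2.019, 0.001]
contact_force: [-0.0, 0.7, -0.3]
opening: 0.0209
grasp_force: 29.6
```

>>> step_arm --motion '[[[0,0,3,0,0,0,-1],[0,0,3,0,0,0,-1],[0,0,0,0,0,0,-1]]]'

```text
time: 13.98
position: [0.5321, 0.1618, 0.151]
tool_rot: [-2.407, -2.019, 0.001]
contact_force: [0.3, -0.6, -0.5]
opening: 0.021
grasp_force: 29.6
```

>>> step_arm --motion '[[[0,0,4,0,0,0,-1],[0,0,4,0,0,0,-1],[0,0,0,0,0,0,-1]]]'

```text
time: 14.35
position: [0.532, 0.1617, 0.1428]
tool_rot: [-2.407, -2.019, 0.001]
contact_force: [-0.1, -0.3, -1.1]
opening: 0.021
grasp_force: 29.6
```

>>> step_arm --motion '[[[0,0,4,0,0,0,-1],[0,0,4,0,0,0,-1],[0,0,0,0,0,0,-1]]]'

```text
time: 14.72
position: [0.5321, 0.1617, 0.1349]
tool_rot: [-2.407, -2.019, 0.001]
contact_force: [0.8, 1.4, -0.4]
opening: 0.0211
grasp_force: 29.6
```

>>> step_arm --motion '[[[0,0,4,0,0,0,-1],[0,0,4,0,0,0,-1],[0,0,0,0,0,0,-1]]]'

```text
time: 15.1
position: [0.5324, 0.1618, 0.1272]
tool_rot: [2.407, 2.019, 0.0]
contact_force: [1.3, 0.5, -0.2]
opening: 0.0212
grasp_force: 29.7
```

>>> step_arm --motion '[[[0,0,4,0,0,0,-1],[0,0,4,0,0,0,-1],[0,0,0,0,0,0,-1]]]'

```text
time: 15.48
position: [0.5323, 0.1618, 0.1189]
tool_rot: [-2.407, -2.019, 0.0]
contact_force: [-0.1, -0.1, 0.9]
opening: 0.0214
grasp_force: 29.7
```

>>> step_arm --motion '[[[0,0,4,0,0,0,-1],[0,0,4,0,0,0,-1],[0,0,0,0,0,0,-1]]]'

```text
time: 15.85
position: [0.5322, 0.1618, 0.1108]
tool_rot: [-2.407, -2.019, 0.0]
contact_force: [-0.1, 0.6, 0.1]
opening: 0.0213
grasp_force: 29.7
```

>>> step_arm --motion '[[[0,0,4,0,0,0,-1],[0,0,1,0,0,0,-1],[0,0,0,0,0,0,-1]]]'

```text
time: 16.23
position: [0.5322, 0.1618, 0.1061]
tool_rot: [-2.407, -2.019, 0.0]
contact_force: [0.4, 0.6, 1.1]
opening: 0.0215
grasp_force: 29.8
```

```bash
python3 - <<'E'
from m import *
a=grab('side')
cv2.imwrite('pics/c5.png',cv2.resize(a['img'][140:215,290:365],(600,600),interpolation=cv2.INTER_CUBIC))
E
```

```text
(no output)
```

View pics/c5.png

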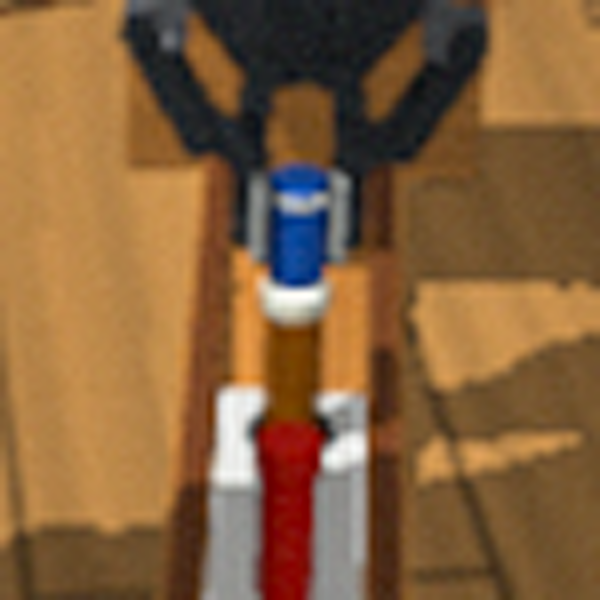

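The cap, with its lower edge at about (300,282) in the crop, is upright and nearly on the collar, so the rod is in the bore. I'll press the last few millimetres and watch the force.

>>> step_arm --motion '[[[0,0,1,0,0,0,-1],[0,0,1,0,0,0,-1],[0,0,0,0,0,0,-1]]]'

```text
time: 16.65
position: [0.5323, 0.1618, 0.1042]
tool_rot: [-2.407, -2.019, 0.0]
contact_force: [-0.8, -0.2, 2.6]
opening: 0.0212
grasp_force: 29.9
```

>>> step_arm --motion '[[[0,0,1,0,0,0,-1],[0,0,1,0,0,0,-1],[0,0,0,0,0,0,-1]]]'

```text
time: 17.02
position: [0.5325, 0.1627, 0.1038]
tool_rot: [2.406, 2.019, 0.002]
contact_force: [-4.4, -0.3, 16.4]
opening: 0.0212
grasp_force: 31.3
```

>>> step_arm --motion '[[[0,0,0,0,0,0,-0.3],[0,0,0,0,0,0,0],[0,0,0,0,0,0,0],[0,0,-10,0,0,0,0],[0,0,-30,0,0,0,0],[0,0,-40,0,0,0,0],[0,0,-20,0,0,0,0],[0,0,0,0,0,0,0]]]'

```text
time: 18.02
position: [0.5334, 0.1623, 0.2044]
tool_rot: [2.406, 2.017, 0.006]
contact_force: [-0.6, -0.3, 0.1]
opening: 0.0429
grasp_force: 0.0
```

```bash
python3 - <<'E'
from plan import *
print(observe()['position'],observe()['contact_force'])
a=grab('side')
cv2.imwrite('pics/c6.png',cv2.resize(a['img'][140:215,290:365],(600,600),interpolation=cv2.INTER_CUBIC))
plan([(.5137,.0563,.2,-10),(.5137,.0563,.067,-10)],step=.04)
E
```

```text
[0.53340981 0.16232897 0.20440954] [-0.60981773 -0.32761115  0.05431287]
-> (0.5137, 0.0563, 0.2, -10) 3 rows
[-36, 0, 1, 0.0, -0.0, -0.0]
[-36, 0, 1, 0.0, -0.0, -0.0]
[-36, 0, 1, 0.0, -0.0, -0.0]
-> (0.5137, 0.0563, 0.067, -10) 4 rows
[0, 0, 33, 0.0, 0.0, 0.0]
[0, 0, 33, 0.0, 0.0, 0.0]
[0, 0, 33, 0.0, 0.0, 0.0]
[0, 0, 33, 0.0, 0.0, 0.0]
```

View pics/c6.png

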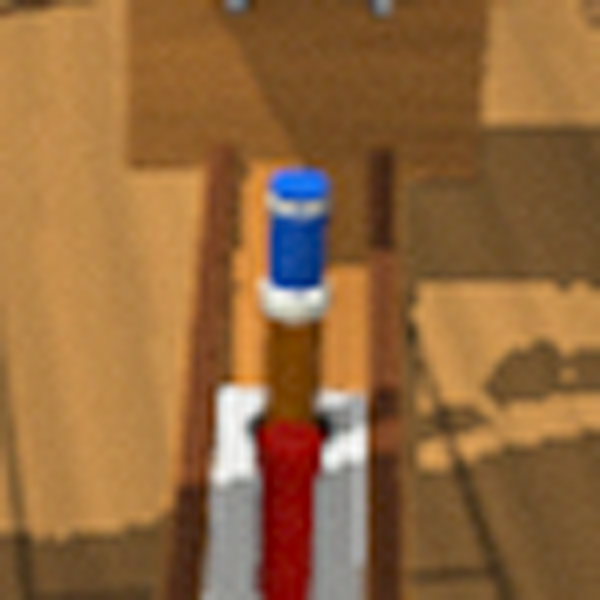

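The crop shows the cap upright on the white collar at about (298,285). Next I'll grasp the handle and slide the carriage home.

>>> step_arm --motion '[[[-36,0,1,0,0,0,0.3],[-36,0,1,0,0,0,0.3],[-36,0,1,0,0,0,0.3],[0,0,20,0,0,0,0.3],[0,0,35,0,0,0,0.3],[0,0,40,0,0,0,0.3],[0,0,30,0,0,0,0.3],[0,0,8,0,0,0,0]]]'

```text
time: 19.08
position: [0.5113, 0.0551, 0.0637]
tool_rot: [-2.404, -2.017, 0.007]
contact_force: [0.1, 1.2, -0.8]
opening: 0.0427
grasp_force: 0.0
```

>>> step_arm --motion '[[[0,0,0,0,0,0,-1],[0,0,0,0,0,0,-1],[0,0,0,0,0,0,-1],[0,0,0,0,0,0,-1]]]'

```text
time: 19.58
position: [0.5137, 0.0555, 0.0664]
tool_rot: [2.407, 2.019, 0.001]
contact_force: [3.8, 0.8, -14.1]
opening: 0.0228
grasp_force: 30.1
```

>>> step_arm --motion '[[[5,0,0,0,0,0,-1],[12,0,0,0,0,0,-1],[18,0,0,0,0,0,-1],[20,0,0,0,0,0,-1],[20,0,0,0,0,0,-1],[20,0,0,0,0,0,-1],[15,0,0,0,0,0,-1],[8,0,0,0,0,0,-1]]]'

```text
time: 20.58
position: [0.5343, 0.1731, 0.0663]
tool_rot: [-2.406, -2.02, -0.001]
contact_force: [2.8, -3.4, -7.2]
opening: 0.0224
grasp_force: 30.7
```

>>> step_arm --motion '[[[4,0,0,0,0,0,-1],[3,0,0,0,0,0,-1],[0,0,0,0,0,0,-1]]]'

```text
time: 20.95
position: [0.5353, 0.1788, 0.0663]
tool_rot: [-2.407, -2.018, -0.001]
contact_force: [3.0, -0.0, -10.1]
opening: 0.0229
grasp_force: 30.6
```

>>> step_arm --motion '[[[2,0,0,0,0,0,-1],[2,0,0,0,0,0,-1],[0,0,0,0,0,0,-1]]]'

```text
time: 21.32
position: [0.536, 0.1827, 0.0663]
tool_rot: [-2.407, -2.019, -0.0]
contact_force: [3.2, -2.8, -6.7]
opening: 0.0229
grasp_force: 30.7
```

>>> step_arm --motion '[[[2,0,0,0,0,0,-1],[0,0,0,0,0,0,-1]]]'

```text
time: 21.58
position: [0.536, 0.1829, 0.0663]
tool_rot: [2.407, 2.017, -0.004]
contact_force: [1.0, -7.1, -2.9]
opening: 0.0231
grasp_force: 31.1
```

>>> step_arm --motion '[[[2,0,0,0,0,0,-1],[1,0,0,0,0,0,-1],[0,0,0,0,0,0,-1]]]'

```text
time: 21.95
position: [0.536, 0.1829, 0.0663]
tool_rot: [2.407, 2.013, -0.011]
contact_force: [-1.9, -13.5, 3.9]
opening: 0.0228
grasp_force: 31.6
```

Hard against the stop. I'll release, retreat upward and away from the shelf, and check.

>>> step_arm --motion '[[[0,0,0,0,0,0,-0.3],[0,0,0,0,0,0,0],[0,0,0,0,0,0,0],[0,0,-10,0,0,0,0],[0,0,-35,0,0,0,0],[-10,0,-50,0,0,0,0],[-40,0,-40,0,0,0,0],[-40,0,0,0,0,0,0]]]'

```text
time: 22.95
position: [0.5231, 0.0993, 0.2055]
tool_rot: [2.403, 2.018, 0.011]
contact_force: [0.7, -0.4, -1.6]
opening: 0.0423
grasp_force: 0.0
```

>>> step_arm --motion '[[[-50,0,0,0,0,0,0],[-50,0,0,0,0,0,0],[-40,0,0,0,0,0,0],[0,0,0,0,0,0,0],[0,0,0,0,0,0,0]]]'

```text
time: 23.58
position: [0.4971, -0.0382, 0.2019]
tool_rot: [2.406, 2.019, 0.002]
contact_force: [-0.4, 0.3, -0.0]
opening: 0.0427
grasp_force: 0.0
```

```bash
python3 - <<'E'
from m import *
a=grab('side');b=grab('top')
m=mask(b,'red',(255,175,285,210));print('handle',cloud(b)[m].mean(0),observe()['position'])
cv2.imwrite('pics/f.png',np.vstack([cv2.resize(a['img'][100:380,180:480],(600,560)[:2])[:560]]))
E
```

```text
handle [0.53592821 0.18343805 0.07893051] [ 0.49716021 -0.03745356  0.20169701]
```

View pics/f.png

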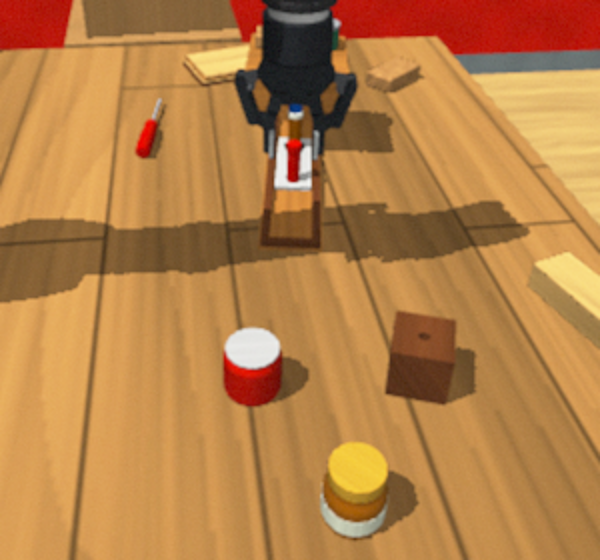

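The final view shows the carriage home and the cap on the rim at (295,110). The block is empty and the jar, tin and screwdriver look unmoved. I'll hand it in.

```bash
python3 -c "
from workcell import robot; print(robot.close_job())"
```

```text
the job is handed in; nothing more can be done
None
```

The applicator is seated in the vial with its cap on the white rim, the carriage is fully home against its stop, the jar, tin and screwdriver look undisturbed, and the job is handed in at about 24 s (no verdict came back).

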